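# Set the badge eyelet with a mallet blow

### The job

Pick up the small rubber mallet and strike the wide-capped sprung pin of the eyelet setter (the stand with the white badge under its pin) with it: a brisk blow that drives the pin well down, near the bottom of its travel. Do not hit the narrow pin of the stand like it, and do not push the pin with the gripper. Then set the mallet back on the desk, standing on its head as you found it.

Things in the scene. Friction and masses are not known exactly. Their poses are not given: they have to be found in the camera images.
- mallet: Mallet, 0.25 kg, standing on its head: black rubber barrel (44 mm diameter, 60 mm tall, flat ends), pale wooden handle level from its middle. Origin: centre of the head's lower face, the face to hit with, on the desk at the start. z: head's axis, up; the handle runs along its own -x, to 135 mm from the axis, roughly toward the robot. Centre of mass 7 mm from the axis, so it stands by itself.
- mallet_grip (a point): Where to grip the mallet, firmly: on the centre line of its handle, 45 mm from the head's axis (23 mm clear of the head) and 31 mm above the lower face. The handle is 20 mm wide and 24 mm tall (18 to 42 mm above the lower face). Axes as the mallet's: x along the handle toward the head, y across it, z up.
- setter_pin: Pin to strike: steel, round cap 30 mm wide, on a fixed 74x90 mm stand (two posts, crossbar top 84 mm, bushing 90 mm high), white badge under it. Origin: centre of the cap's top, 124 mm above the desk; z up. Slides down 16 mm (spring 2 to 8 N), springs back. The mallet must come down on it faster than 0.04 m/s (no creeping) and drive it at least 10 mm down; 12 to 16 mm is right.
- pricker_pin: Not to be struck: a like sprung pin and stand, but its cap is only 12 mm wide and nothing lies under it. Origin: centre of the cap's top, 124 mm above the desk; z up. The two stands and the mallet form a row across the desk, about 0.2 m apart, in any order; things between and in front of them are under 40 mm tall, those at the far edge up to 170 mm.
Not all that is in view belongs to the job. Leave any purple look-alike of the mallet alone.

How it is judged (in metres and radians):
On the way, in this order (a step that is already met when the one before it is completed fails the run):
1. the mallet is lifted clear of the desk (its lower face more than 100 mm up) (height (world z) of mallet above 0.1 m), for 0.1 s.
2. the mallet comes down on the wide-capped pin at a blow's speed: over the cap (within 30 mm sideways), its face less than 12 mm above the cap or just touching, and faster than 0.04 m/s (horizontal distance between mallet and setter_pin below 0.03 m and linear speed of mallet above 0.04 m/s and height (world z) of mallet between 0.118 and 0.136 m).
3. the mallet drives the wide-capped pin at least 10 mm down (contact force between mallet and setter_pin above 0.3 N and height (world z) of setter_pin below 0.114 m).
At the end, for the whole second after the job is handed in: The mallet stands on its head on the desk (lower face within 10 mm of the desk top, upright within 10 degrees), at rest, and the wide-capped pin has sprung back up (within 4 mm) (height (world z) of mallet between -0.01 and 0.01 m and angle between mallet's own z axis and vertical below 0.17 rad and linear speed of mallet below 0.02 m/s and height (world z) of setter_pin above 0.12 m); the robot touches nothing.
It fails at once if the narrow pin is pressed down or pushed (more than 3 mm) (distance of pricker_pin from where it was at the start of the episode above 0.003 m).
It fails at once if the gripper pushes the wide-capped pin (more than 2 N) (contact force between any of the fingers, the arm and setter_pin above 2 N).
It also fails if it takes over 45 s, if anything falls off the work surface, if the arm or the gripper's body presses on something with over 40 N, if the wrist force passes 120 N, or if a joint passes its speed limit or range.

### The arm

A 7-joint arm with a two-finger parallel gripper is mounted at the origin on the work surface; the furniture and walls round the work are solid. World frame = base frame: x ahead of the robot, y to its left, z up, the work surface at z = 0. Lengths are in mm, angles in rad, forces in N, time in s.
With the tool pointing down it reaches from about 400 to 875 mm from the base axis. Payload 4.4 kg.
Tool frame: the origin (TCP) lies on the centre line of the jaws, within the pads' length; the fingertips stand 25 mm ahead of it and the grasp point (between the pads) lies 6 mm ahead of it (ctrl.finger_overhang is the distance from the TCP to the fingertips, in mm); z points along the fingers, y is the line along which they close (so a half turn about z gives the same grasp; the last joint's range is limited). The gripper opens to 85 mm and grips with 20 to 120 N. Pads are 22 mm wide; open, the fingers measure 114 mm over their backs; the gripper's body (76 mm by 85 mm) begins 54 mm behind the grasp point. The pads swing forward as they close: fully open they stand 13 mm farther back than shut.
Start: joints at [1.11, 0.628, 0.038, 1.517, -0.027, 0.996, -0.02], TCP at [250.032, -600.001, 256.313] pointing down, gripper open.
Joint ranges: [-3.06, 3.06], [-0.37, 2.12], [-1.25, 1.32], [0.18, 2.47], [-1.1, 4.24], [0.23, 1.98], [-2.94, 2.94]. Speed limits (rad/s): [2.57, 2.57, 3.14, 3.14, 3.14, 3.14, 3.14].

### API

Orientations are given as [roll, pitch, yaw] about the fixed x, y, z axes, in that order (R = Rz(yaw) Ry(pitch) Rx(roll)).
In Python, from cell import ctrl gives the robot as it stands. The module is installed in compiled form; this text tells all that it offers.
- The arm moves only by the tool play_rows, never from a script. Its argument "targets" is a list of rows, each a list of 5 numbers: the closure, from 0 (fully open) to 1 (shut), then the shift along the tool's x, y, z in cm, then the turn about the tool's z in degrees. In form: [[gripper, dx, dy, dz, spin], ...]. A call has 1 to 10 rows; each row is the pose to reach, as a shift and turn from the pose commanded when the call began, along the tool's axes at that moment; what a row does not reach only later rows make up. A row lasts 1/10 s, in which the tool goes at most 50 mm and 8.59 degrees, less where a joint would pass 70% of its speed; a pose out of reach is approached as far as the arm can. A call with a gripper value outside its range is refused whole. The fingers move at their own pace and stop on an object; the grip force is fixed at half the most. Time passes only in rows, so rows that repeat a pose let the fingers close. It gives the time, the measured TCP pose, the force, the opening and the grip force at its end, in the units of the state.
- ctrl.read_state(): the state, without advancing time (a new reading comes with each control period).
- ctrl.get_image(name): name is "scene" or "top" or "wrist"; returns (picture, depth): 400x640x3 uint8, red, green, blue; 400x640 float32, mm along the optical axis (not along the pixel's ray), 0 where there is no reading.
- ctrl.calibration(name): a dict with "vfov" (degrees; the focal length in pixels is half the picture's height over the tangent of half this angle, whatever the lens; pixels are square), "cx", "cy" (the principal point, pixels), "k1" (the pictures are not rectified: a ray, as slopes to the right and down, at radius r is drawn at 1 + k1 r^2 times it, then the intrinsics apply), "extrinsics" (4x4, takes a point from camera to world coordinates); the wrist camera has in their place "mount" (4x4, takes a point from camera to tool coordinates, whose origin is the TCP and whose axes are the flange's). Camera axes: x right, y down, z forward; pixel columns grow to the right and rows downward; lengths in mm; the calibration is good to about 2 mm. A picture is of the moment at which its call begins: read the wrist's pose just before it. calibration takes no time and is no camera call.
- ctrl.finish_job(): hands the job in; it is judged then, once.
Trained networks look in the newest picture that a camera, given by its name, has taken for a name from the list of things; names that differ only in an ending like _2 or _b are one class to them, and where a whole thing is asked for, a point or a joint stands for the part that bears it (a point fixed in the world has none). Each returns a list of dicts, best first, with "confidence" (0 to 1); they miss things now and then, are a little off and sometimes report something else, mostly with a low value. They report only what shows in the picture. A call takes as long as a camera call. They do not tell look-alikes from the thing itself.
- ctrl.search_frame(camera, name): "bbox" ([left, top, right, bottom] in pixels, round what is visible of it).
- ctrl.trace(camera, name): "pixels" (400x640 bool, what is visible of it) and "bbox" ([left, top, right, bottom] in pixels, round what is visible of it).
The state is a dict: "clock": time; "qpos": joint angles; "qd": joint speeds; "tau": joint torques, N m; "eef_pos": TCP position; "tool_rot": TCP orientation; "force": force on the tool from outside, world axes, zero at the start; "torque": the same for the moment, N m; "width": finger opening in mm; "gripper_force": force on a finger pad.
Only numpy, scipy, OpenCV 4.12 (cv2) and the standard library are available. Lean on these libraries where they do the work, as an engineer would, in place of code of your own. Each camera call takes 0.05 s, during which the arm holds its last target. There are 200 camera calls.

## Working session

There is one attempt and no reset: what is moved stays moved. The work goes in short steps, Python scripts to look and compute and a tool call to move; the robot and the scene stay as the last step left them, time stands still between calls to the robot, and variables do not carry over. Pictures are saved under pics/ and viewed, at most 10 in all, crops included, and the job is handed in when it is done.

Besides the shell and the picture viewer there is one more tool, called after "Request:" as name([rows], argument=value, ...), one row to a line, values as JSON. play_rows: Moves the arm, as the interface text tells. Its arguments: {"type":"object","properties":{"targets":{"type":"array"}},"required":["targets"]}

```bash
mkdir -p pics; cat > h.py <<'E'
import numpy as np, cv2
from cell import ctrl
from scipy.spatial.transform import Rotation as R
def cam(name):
    st=ctrl.read_state(); im,d=ctrl.get_image(name); c=ctrl.calibration(name)
    if 'extrinsics' in c: T=np.array(c['extrinsics'])
    else:
        A=np.eye(4);A[:3,:3]=R.from_euler('xyz',st['tool_rot']).as_matrix();A[:3,3]=st['eef_pos'];T=A@np.array(c['mount'])
    f=200/np.tan(np.radians(c['vfov'])/2)
    K=np.array([[f,0,c['cx']],[0,f,c['cy']],[0,0,1.]])
    v,u=np.mgrid[0:400,0:640].astype(float)
    # invert distortion: x_d = x(1+k1 r^2)
    xd=(u-c['cx'])/f; yd=(v-c['cy'])/f; x,y=xd.copy(),yd.copy()
    for _ in range(15):
        s=1+c['k1']*(x*x+y*y); x,y=xd/s,yd/s
    P=np.stack([x*d,y*d,d],-1)@T[:3,:3].T+T[:3,3]
    P[d<=0]=np.nan
    return im,P
def save(im,n): cv2.imwrite('pics/'+n,np.ascontiguousarray(im[:,:,::-1]))
E
cat > a.py <<'E'
from h import *
for c in ('scene','top'):
    im,P=cam(c); save(im,c+'0.png')
    for n in ('mallet','setter_pin','pricker_pin'):
        for r in ctrl.trace(c,n)[:3]:
            m=r['pixels']; Q=P[m]; Q=Q[~np.isnan(Q[:,0])]
            top=Q[Q[:,2]>np.percentile(Q[:,2],98)-6]
            print(c,n,round(r['confidence'],2),np.round(r['bbox']),m.sum(),'med',np.round(np.median(Q,0)),'min',np.round(np.percentile(Q,2,axis=0)),'max',np.round(np.percentile(Q,98,axis=0)),'topmean',np.round(top.mean(0)))
print(ctrl.read_state())
E
python3 a.py
```

```text
scene mallet 0.69 [202. 326. 268. 356.] 919 med [176. 315.  29.] min [152. 284.   0.] max [212. 377.  44.] topmean [165. 296.  42.]
scene mallet 0.62 [220. 189. 262. 243.] 872 med [507. 200.  42.] min [402. 170.   1.] max [554. 221.  62.] topmean [533. 201.  60.]
scene setter_pin 0.56 [301. 160. 313. 192.] 147 med [472.  27. 122.] min [461.  14.  46.] max [485.  39. 127.] topmean [472.  27. 124.]
scene pricker_pin 0.64 [377. 137. 381. 149.] 62 med [ 489. -183.  108.] min [ 484. -573. -305.] max [1010. -178.  125.] topmean [ 489. -182.  122.]
top mallet 0.77 [181. 255. 228. 286.] 367 med [180. 320.  30.] min [153. 281.   2.] max [212. 377.  45.] topmean [166. 294.  42.]
top mallet 0.69 [254. 114. 275. 183.] 789 med [502. 195.  42.] min [402. 179.   1.] max [552. 218.  62.] topmean [534. 200.  59.]
top setter_pin 0.53 [329. 137. 343. 150.] 140 med [472.  26. 123.] min [460.  13. 106.] max [486.  39. 127.] topmean [473.  26. 124.]
top pricker_pin 0.47 [424. 129. 433. 141.] 62 med [ 489. -182.  111.] min [ 484. -191.   87.] max [ 502. -178.  126.] topmean [ 491. -184.  123.]
{'clock': 0.4, 'qpos': array([ 1.11016623,  0.62854856,  0.03847777,  1.51754723, -0.0269802 ,
        0.99632124, -0.02000327]), 'qd': array([-9.82762231e-04, -5.49837189e-04,  2.27912539e-07, -1.12797696e-03,
        1.90697027e-03, -1.15539760e-03, -4.69127770e-04]), 'tau': array([-1.71453499e-03, -5.62668335e+01,  1.22354072e+00, -1.93480521e+01,
        1.08519034e-02,  4.20680473e-03, -3.36103241e-06]), 'eef_pos': array([ 250.01776321, -599.9017918 ,  256.16946904]), 'tool_rot': array([-3.14128574e+00, -1.76564277e-05,  3.94827228e-01]), 'force': array([-0.47836242,  0.47048454, -0.25695949]), 'torque': array([0.02317765, 0.01673737, 0.03233428]), 'gripper_force': 0.0, 'width': 85.45925165166335}
```

```bash
python3 - <<'E'
import cv2,numpy as np
a=cv2.imread('pics/scene0.png');
cv2.imwrite('pics/s1.png',cv2.resize(a[110:370,180:450],None,fx=2.2,fy=2.2,interpolation=cv2.INTER_CUBIC))
E
cat > b.py <<'E'
from h import *
im,P=cam('top')
for r in ctrl.trace('top','mallet')[:3]:
    Q=P[r['pixels']];Q=Q[~np.isnan(Q[:,0])]
    if np.median(Q[:,0])<400: continue
    H=Q[(Q[:,2]>52)]; 
    h=Q[(Q[:,2]>30)&(Q[:,2]<48)&(Q[:,0]<505)]
    mid=(H.min(0)+H.max(0))/2
    print('head',H.mean(0),mid,H.min(0),H.max(0))
    vx,vy,x,y=cv2.fitLine(h[:,:2].astype(np.float32),cv2.DIST_HUBER,0,.01,.01).ravel()
    print('handle dir',vx,vy,np.degrees(np.arctan2(vy,vx)),'pt',x,y,'end',h[:,0].min())
# everything tall between
E
python3 b.py
```

```text
head [533.68401417 199.81481288  58.96050871] [534.00492992 200.23476558  58.41967982] [512.15180141 179.39684161  52.5195396 ] [555.85805843 221.07268955  64.31982004]
handle dir 0.9981514 0.06077653 3.4843857 pt 451.33585 193.84229 end 399.0677376875244
```

View pics/scene0.png

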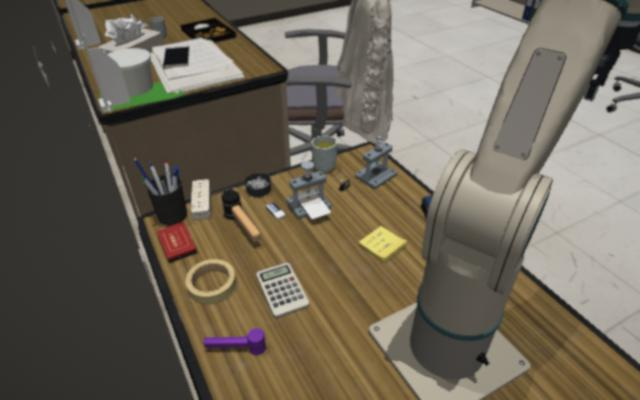

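View pics/s1.png

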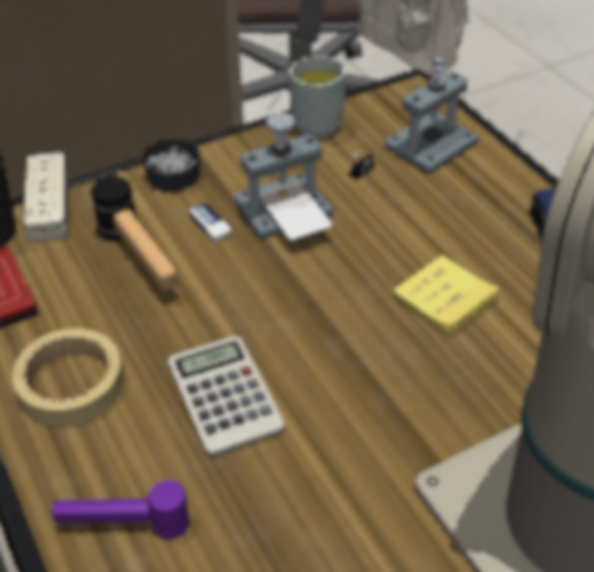

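The picture shows two black or purple mallets and two sprung pins.
- **Mallets:** the black-headed one at (232,205) is the real mallet. The purple look-alike at (235,342) is not.
- **Pins:** the wide cap at (307,168), with the white badge below it, is the setter. The narrow pin at (379,145) is the pricker.

The crop confirms both choices. I'll move toward the mallet now.

Request:
play_rows([
  [0,33.8,-29.2,0,18.6],
  [0,33.8,-29.2,0,18.6],
  [0,33.8,-29.2,0,18.6],
  [0,33.8,-29.2,0,18.6],
  [0,33.8,-29.2,0,18.6],
  [0,33.8,-29.2,0,18.6],
  [0,33.8,-29.2,0,18.6],
  [0,33.8,-29.2,0,18.6],
  [0,33.8,-29.2,0,18.6],
  [0,33.8,-29.2,0,18.6],
])

```text
clock: 1.5
eef_pos: [453.3, -193.0, 256.5]
tool_rot: [-3.138, -0.003, 0.082]
force: [0.1, -0.5, 0.2]
width: 85.0
gripper_force: 0.0
```

Request:
play_rows([
  [0,6.7,-39.3,0,0],
  [0,6.7,-39.3,0,0],
  [0,6.7,-39.3,0,0],
  [0,6.7,-39.3,0,0],
  [0,6.7,-39.3,0,0],
  [0,6.7,-39.3,0,0],
  [0,6.7,-39.3,0,0],
  [0,6.7,-39.3,0,0],
  [0,6.7,-39.3,4,0],
  [0,6.7,-39.3,4,0],
])

```text
clock: 2.5
eef_pos: [486.2, 196.5, 212.9]
tool_rot: [3.139, 0.007, 0.073]
force: [-1.1, -0.9, -0.5]
width: 85.4
gripper_force: 0.0
```

```bash
cat > w.py <<'E'
from h import *
st=ctrl.read_state();print(st['clock'],st['eef_pos'],st['tool_rot'])
im,P=cam('wrist'); save(im,'w%d.png'%(st['clock']*10))
for r in ctrl.trace('wrist','mallet')[:2]:
    Q=P[r['pixels']];Q=Q[~np.isnan(Q[:,0])]
    Hd=Q[Q[:,2]>52]; hh=Q[(Q[:,2]>36)&(Q[:,2]<47)&(Q[:,0]<505)]
    print(r['confidence'],np.round(r['bbox']),'head',len(Hd),(Hd.min(0)+Hd.max(0))/2 if len(Hd) else '', len(hh))
    if len(hh)>50:
        vx,vy,x,y=cv2.fitLine(hh[:,:2].astype(np.float32),cv2.DIST_HUBER,0,.01,.01).ravel()
        print('yaw',np.degrees(np.arctan(vy/vx)),'pt',x,y,'y@489',y+(489-x)*vy/vx,hh.min(0),hh.max(0))
E
python3 w.py; ls pics
```

```text
2.5 [486.23346514 196.46503213 212.94104879] [3.13889322 0.00744417 0.07339178]
0.79 [285. 102. 343. 267.] head 2202 [535.37565288 201.03293507  60.99115531] 2120
yaw 4.1014776 pt 454.55066 196.06929 y@489 198.53954 [401.60381408 183.60323094  37.62882787] [504.95671172 208.8067626   45.93932563]
s1.png
scene0.png
top0.png
w25.png
```

Request:
play_rows([
  [0,0.1,-0.1,4.5,0],
  [0,0.1,-0.1,9,0],
  [0,0.1,-0.1,13,0],
  [0,0.1,-0.1,16,0],
  [0,0.1,-0.1,17.9,0],
  [0,0.1,-0.1,17.9,0],
  [0,0.1,-0.1,17.9,0],
])

```text
clock: 3.3
eef_pos: [491.4, 196.5, 38.7]
tool_rot: [-3.142, -0.002, 0.068]
force: [0.3, 0.1, -0.1]
width: 85.5
gripper_force: 0.0
```

Request:
play_rows([
  [1,0,0,0,0],
  [1,0,0,0,0],
  [1,0,0,0,0],
  [1,0,0,0,0],
  [1,0,0,0,0],
  [1,0,0,0,0],
  [1,0,0,0,0],
  [1,0,0,0,0],
  [1,0,0,0,0],
  [1,0,0,0,0],
])

```text
clock: 4.3
eef_pos: [490.2, 197.6, 37.9]
tool_rot: [-3.141, -0.001, 0.07]
force: [-0.3, -0.1, 5.8]
width: 19.1
gripper_force: 59.9
```

Request:
play_rows([
  [1,0,0,-3,0],
  [1,0,0,-7,0],
  [1,0,0,-11,0],
  [1,0,0,-15,0],
  [1,0,0,-18,0],
  [1,0,0,-18,0],
  [1,0,0,-18,0],
  [1,0,0,-18,0],
])

```text
clock: 5.1
eef_pos: [488.6, 196.8, 215.7]
tool_rot: [3.14, 0.003, 0.07]
force: [0.0, -0.3, -2.5]
width: 19.2
gripper_force: 59.7
```

```bash
cat > c.py <<'E'
from h import *
st=ctrl.read_state();print(st['eef_pos'],st['tool_rot'])
for c in ('top','scene'):
    im,P=cam(c)
    for r in ctrl.trace(c,'mallet')[:3]:
        Q=P[r['pixels']];Q=Q[~np.isnan(Q[:,0])]
        print(c,r['confidence'],np.round(r['bbox']),np.percentile(Q,[2,50,98],axis=0).round())
    if c=='top': save(im,'top%d.png'%(st['clock']*10)); np.save('P.npy',P); np.save('im.npy',im)
im,P=cam('wrist');save(im,'w%d.png'%(st['clock']*10))
for r in ctrl.trace('wrist','mallet')[:1]:
    Q=P[r['pixels']];Q=Q[~np.isnan(Q[:,0])]
    Z=np.percentile(Q[:,2],97); H=Q[Q[:,2]>Z-8]
    A=np.c_[H[:,:2]-H[:,:2].mean(0),np.ones(len(H))]; k=np.linalg.lstsq(A,H[:,2],rcond=None)[0]
    print('wrist headtop',(H.min(0)+H.max(0))/2,'slope',k,len(H),r['bbox'])
E
python3 c.py; ls pics
```

```text
[488.62128364 196.81131129 215.68394719] [3.14032565 0.00343964 0.07020944]
scene 0.92 [209. 127. 254. 176.] [[ 400.   -9. -308.]
 [ 462.  196.  219.]
 [1205.  220.  238.]]
scene 0.75 [204. 325. 266. 355.] [[152. 284.   6.]
 [174. 311.  29.]
 [208. 374.  44.]]
wrist headtop [527.61188753 200.50694895 249.97621253] slope [-1.70773450e-02 -1.10768468e-03  2.39327237e+02] 14777 [242.2, 109.5, 388.3, 354.9]
s1.png
scene0.png
top0.png
top51.png
w25.png
w51.png
```

Request:
play_rows([
  [1,-1.5,3.4,0,0],
  [1,-3,6.8,0,0],
  [1,-4.5,10.2,0,0],
  [1,-6,13.6,0,0],
  [1,-7.4,16.2,0,0],
  [1,-7.5,17,0,0],
  [1,-7.5,17,0,0],
  [1,-7.5,17,0,0],
  [1,-7.5,17,0,0],
])

```text
clock: 6.3
eef_pos: [427.7, 23.9, 217.3]
tool_rot: [-3.141, -0.001, 0.072]
force: [-1.1, 0.0, -1.9]
width: 18.8
gripper_force: 59.6
```

```bash
python3 c.py; python3 - <<'E'
import cv2,glob
from h import *
for n in ('top','scene'):
    im=ctrl.get_image(n)[0]
    c=im[90:220,240:400] if n=='top' else im[90:230,220:380]
    c=cv2.resize(c,None,fx=2.4,fy=2.4,interpolation=cv2.INTER_CUBIC)
    save(c,'o_%s.png'%n)
a=cv2.imread('pics/o_top.png');b=cv2.imread('pics/o_scene.png')
h=min(len(a),len(b)); cv2.imwrite('pics/over.png',np.hstack([a[:h],b[:h]]))
E
```

```text
[427.73185289  23.85681032 217.2912646 ] [-3.14100779e+00 -6.90201332e-04  7.23269539e-02]
top 0.77 [182. 258. 227. 288.] [[155. 281.  -1.]
 [180. 318.  30.]
 [212. 377.  44.]]
scene 0.86 [297. 119. 345. 168.] [[ 338. -104.   63.]
 [ 391.   27.  215.]
 [ 575.   48.  239.]]
scene 0.64 [204. 328. 266. 354.] [[151. 284.   6.]
 [174. 311.  29.]
 [206. 375.  44.]]
wrist headtop [465.35433051  26.69989239 251.52054627] slope [-1.57566658e-02  2.15435151e-04  2.40751358e+02] 14725 [241.6, 108.2, 386.7, 354.2]
```

View pics/over.png

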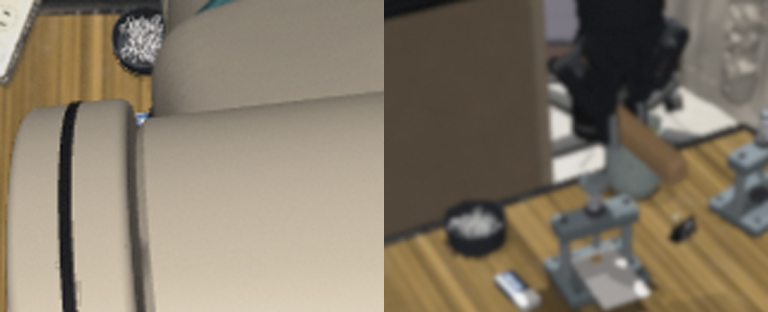

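Request:
play_rows([
  [1,0,0,1.5,0],
  [1,0,0,3.2,0],
  [1,0,0,5,0],
  [1,0,0,6.5,0],
  [1,0,0,7.1,0],
  [1,0,0,7.1,0],
  [1,0,0,7.1,0],
])

```text
clock: 7.4
eef_pos: [426.9, 22.6, 146.8]
tool_rot: [-3.141, 0.0, 0.07]
force: [-2.6, 0.3, 4.9]
width: 19.0
gripper_force: 60.7
```

```bash
python3 c.py | grep -v top
```

```text
[426.89694372  22.57656535 146.76637527] [-3.14145606e+00  3.20454378e-04  7.03186341e-02]
 [178. 317.  30.]
 [210. 375.  44.]]
scene 0.64 [205. 327. 266. 354.] [[151. 284.   8.]
 [176. 315.  29.]
 [209. 377.  44.]]
scene 0.55 [299. 144. 347. 193.] [[338.   9. 115.]
 [384.  25. 146.]
 [475.  46. 169.]]
```

```bash
python3 c.py | tail -1
```

```text
wrist headtop [465.02692155  25.96950056 180.74617078] slope [-8.83760250e-03 -3.91483637e-04  1.70424821e+02] 14902 [240.9, 111.8, 388.7, 354.1]
```

The pin is driven about 13.6 mm down (face at 110 mm, spring force about 7 N). I'll lift the mallet and take it back.

Request:
play_rows([
  [1,0,0,-2,0],
  [1,0,0,-5,0],
  [1,0,0,-7.1,0],
  [1,0,0,-7.1,0],
  [1,2,-4.5,-7.1,0],
  [1,4,-9,-7.1,0],
  [1,6,-13.5,-7.1,0],
  [1,7.5,-17,-7.1,0],
  [1,7.5,-17,-7.1,0],
  [1,7.5,-17,-7.1,0],
])

```text
clock: 9.0
eef_pos: [489.4, 197.9, 215.5]
tool_rot: [3.14, 0.002, 0.072]
force: [-0.7, -0.6, -2.2]
width: 19.3
gripper_force: 59.8
```

```bash
python3 c.py | tail -1
```

```text
wrist headtop [527.68292843 198.74598705 250.53274098] slope [-7.81481972e-03 -1.22389296e-03  2.40594401e+02] 14760 [243.9, 108.4, 387.0, 354.2]
```

Request:
play_rows([
  [1,0,0,4,0],
  [1,0,0,8,0],
  [1,0,0,12,0],
  [1,0,0,15,0],
  [1,0,0,16.5,0],
  [1,0,0,17,0],
  [1,0,0,17.2,0],
  [1,0,0,17.4,0],
  [1,0,0,17.4,0],
])

```text
clock: 10.2
eef_pos: [490.6, 197.5, 44.2]
tool_rot: [-3.141, -0.002, 0.07]
force: [0.2, 0.3, -2.8]
width: 19.1
gripper_force: 59.8
```

```bash
python3 c.py | tail -1
```

```text
wrist headtop [528.66361566 200.82520892  77.63242842] slope [-4.78354358e-03  5.51544580e-04  6.78735882e+01] 14846 [242.7, 109.1, 385.6, 354.5]
```

Request:
play_rows([
  [1,0,0,0.2,0],
  [1,0,0,0.4,0],
  [1,0,0,0.5,0],
  [1,0,0,0.6,0],
  [1,0,0,0.6,0],
])

```text
clock: 11.0
eef_pos: [489.7, 197.3, 37.7]
tool_rot: [3.142, 0.0, 0.07]
force: [-1.2, -1.0, 3.7]
width: 18.8
gripper_force: 60.8
```

Contact with the desk: the force went from -2.8 to +3.7 N. I'll release the mallet and retreat straight up.

Request:
play_rows([
  [0.8,0,0,0,0],
  [0.5,0,0,0,0],
  [0,0,0,0,0],
  [0,0,0,0,0],
  [0,0,0,0,0],
  [0,0,0,0,0],
  [0,0,0,0,0],
  [0,0,0,0,0],
])

```text
clock: 11.8
eef_pos: [490.0, 197.3, 37.3]
tool_rot: [-3.142, -0.0, 0.07]
force: [-0.6, 0.1, 0.0]
width: 85.7
gripper_force: 0.0
```

Request:
play_rows([
  [0,0,0,-2,0],
  [0,0,0,-5,0],
  [0,0,0,-9,0],
  [0,0,0,-14,0],
  [0,0,0,-18,0],
  [0,0,0,-18,0],
  [0,0,0,-18,0],
  [0,0,0,-18,0],
])

```text
clock: 12.6
eef_pos: [489.0, 197.0, 216.3]
tool_rot: [3.141, 0.002, 0.07]
force: [0.2, -0.1, 0.7]
width: 85.4
gripper_force: 0.0
```

```bash
python3 w.py; python3 a.py | grep scene; python3 - <<'E'
from h import *
a=cv2.imread('pics/scene0.png'); cv2.imwrite('pics/end.png',cv2.resize(a[110:260,180:420],None,fx=2.4,fy=2.4))
E
```

```text
12.6 [488.99344065 196.98684408 216.27214389] [3.14080760e+00 2.26394169e-03 7.02207010e-02]
0.64 [288. 107. 341. 272.] head 2119 [535.1453719  200.9426043   58.06743667] 2068
yaw 4.080737 pt 456.03516 195.05838 y@489 197.41019 [401.54658232 181.45946453  38.18148797] [504.98831606 207.68258858  45.66725517]
scene mallet 0.77 [222. 189. 261. 240.] 782 med [507. 200.  42.] min [402. 182.  10.] max [547. 220.  62.] topmean [531. 200.  60.]
scene mallet 0.77 [203. 328. 267. 356.] 824 med [174. 311.  29.] min [152. 284.   7.] max [209. 377.  44.] topmean [165. 296.  42.]
scene setter_pin 0.69 [303. 159. 315. 192.] 171 med [472.  27. 120.] min [461. -49.   0.] max [609.  39. 126.] topmean [472.  27. 124.]
scene pricker_pin 0.61 [376. 137. 379. 163.] 73 med [ 489. -183.  104.] min [ 484. -502. -234.] max [ 919. -178.  125.] topmean [ 489. -182.  122.]
```

View pics/end.png

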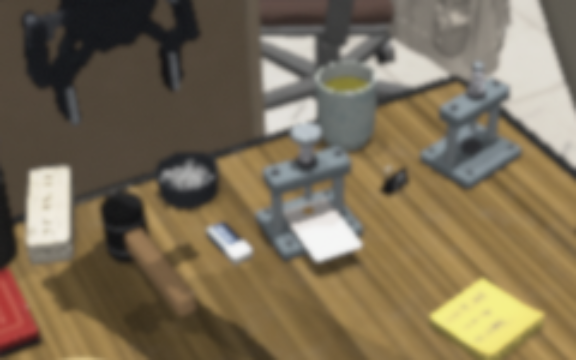

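The mallet stands on its head at crop (125,225), the wide cap at crop (307,140) is back up at 124 mm, and the gripper is clear.

```bash
python3 -c "
from cell import ctrl
print(ctrl.finish_job())"
```

```text
the job is handed in; nothing more can be done
None
```

The mallet struck the wide-capped pin and drove it about 13.6 mm down; the pin sprang back, the mallet stands on its head where it was found, and the job is handed in (no verdict was returned).

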